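# Tip a vial out of a tall drop tube

### The arm

A 7-joint arm with a two-finger parallel gripper is mounted at the origin on a cart in front of the work surface, level with it; the furniture and walls round the work are solid. World frame = base frame: x ahead of the robot, y to its left, z up, the work surface at z = 0. Lengths are in m, angles in rad, forces in N, time in s.
With the tool pointing down it reaches from about 0.35 to 0.9 m from the base axis. Payload 8.1 kg.
Tool frame: the origin (TCP) lies between the finger pads; the fingertips stand 8 mm ahead of it and the grasp point (between the pads) lies 11 mm behind it; z points along the fingers, x is the direction in which the jaws open and shut, and the axes are right-handed (so a half turn about z gives the same grasp; the last joint's range is limited). The gripper opens to 92 mm and grips with 3 to 60 N. Pads are 19 mm wide; open, the fingers measure 130 mm over their backs; the gripper's body (75 mm by 190 mm) begins 47 mm behind the grasp point.
Start: joints at [-1.238, 0.434, 0.025, 1.573, -0.012, 1.134, -0.075], TCP at [0.264, 0.567, 0.235] pointing down, gripper open.
Joint ranges: [-2.62, 2.62], [-0.44, 2.09], [-1.27, 1.32], [0.08, 2.57], [-1.32, 4.46], [0.12, 2], [-2.74, 2.74]. Speed limits (rad/s): [2.22, 2.22, 3.01, 3.01, 3.14, 3.14, 3.14].

### API

Orientations are given as a rotation vector (axis times angle).
In Python, from cell import arm, cams, workorder, finder gives the robot as it stands.
- The arm moves only by the tool servo_tool, never from a script. Its argument "plan" is a list of rows, each a list of 7 numbers: the shift along the tool's x, y, z in m, then the turn, a rotation vector about the tool's x, y, z in degrees, then the closure, from 0 (fully open) to 1 (shut). In form: [[dx, dy, dz, wx, wy, wz, jaw], ...]. A call has 1 to 8 rows; each row is the pose to reach, as a shift and turn from the pose commanded when the call began, along the tool's axes at that moment; what a row does not reach only later rows make up. A row lasts 1/10 s, in which the tool goes at most 50 mm and 8.59 degrees, less where a joint would pass 70% of its speed; a pose out of reach is approached as far as the arm can. A call with a gripper value outside its range is refused whole. The fingers move at their own pace and stop on an object; "force" is the grip in N (left out, the last holds). Time passes only in rows, so rows that repeat a pose let the fingers close. It gives the time, the measured TCP pose, the force and the opening at its end, in the units of the state.
- arm.observe(): the state, without advancing time (a new reading comes with each control period).
- cams.get_image(name): name is "scene" or "top" or "wrist"; returns a dict with "color" (384x512x3 uint8, red, green, blue), "camera_matrix" (3x3 intrinsics, pixels), "camera_from_world" (4x4, takes a point from world to camera coordinates). Camera axes: x right, y up, looking along -z (the intrinsics and any distortion apply to the point x, -y, -z); pixel columns grow to the right and rows downward; lengths in m; the calibration is good to about 2 mm. A picture is of the moment at which its call begins. There is no depth.
- workorder.sign_off(): hands the job in, once; it reports no verdict.
Trained networks look in the newest picture that a camera, given by its name, has taken for a name from the list of things; names that differ only in an ending like _2 or _b are one class to them, and where a whole thing is asked for, a point or a joint stands for the part that bears it (a point fixed in the world has none). Each returns a list of dicts, best first, with "score" (0 to 1); they miss things now and then, are a little off and sometimes report something else, mostly with a low value. They report only what shows in the picture. A call takes as long as a camera call.
- finder.silhouettes(camera, query): "region" (384x512 bool, what is visible of it) and "point" ([row, column] in pixels, amid what is visible of it).
The state is a dict: "clock": time; "joints": joint angles; "dq": joint speeds; "joint_efforts": joint torques, N m; "position": TCP position; "ee_rot": TCP orientation; "force": force on the tool from outside, world axes, zero at the start; "ft_torque": the same for the moment, N m; "width": opening from 0.0 (shut) to 1.0 (fully open).
Only numpy, scipy, OpenCV 4.12 (cv2) and the standard library are available. Lean on these libraries where they do the work, as an engineer would, in place of code of your own. Each camera call takes 0.05 s, during which the arm holds its last target.

### The job

A small vial lies at the bottom of the tall square tube, too deep to reach. Slide the white tray along the bench up against the foot of the tube's stand, on the side the tube tips to, then push the tube over from behind until the vial slides out into the tray, and let the tube swing back upright. Leave the vial in the tray, the tray at the stand, and the beaker, tape roll and timer where they are.

Things in the scene. Friction and masses are not known exactly. Their poses are not given: they have to be found in the camera images.
- stand: Fixed grey stand; origin under the centre of its aluminium foot plate, 110 (x) x 120 (y) x 10 mm, z up. Two upright cheeks, 165 mm high, outer faces at x = +-34 mm, 34 mm wide in y (50 mm below 105 mm), carry the tube on a level pivot. The tube tips only towards the stand's -y. The tray belongs on that side: when its end touches the foot its centre is at x = 0, y = -135 mm.
- tube_pivot (a point): Point on the tube's pivot axis (along the stand's x), mid-way between the cheeks, on the tube's centre line, 150 mm above the bench.
- tube (a joint): Tilt of the bare aluminium square tube, rad: 0 upright, mouth up; grows as the mouth swings towards the stand's -y; stop at 2.15 (mouth 33 degrees below level). Bottom-heavy with a damped hinge: let go, it swings back upright in about 2 to 3 s. Polished inside: the vial starts to slide at 1.75 to 1.92 rad, so tip it to near the stop and hold it about a second.
- tube_mouth (a point): Centre of the tube's open mouth, 120 mm from the pivot (270 mm above the bench when upright); moves with the tube. Tube: 42 mm square outside, 36 mm inside, 182 mm long, bottom 62 mm beyond the pivot, a sight slot in each side. At the stop the mouth's lowest edge is about 65 mm above the bench and 90 mm from the pivot towards the stand's -y.
- tube_back (a point): Point on the middle of the tube's flat back wall where it can be pushed, 85 mm from the pivot towards the mouth and 21 mm from the tube's centre line (235 mm above the bench when upright, on the stand's +y side); moves with the tube. 1.5 to 3 N square to the wall here tips it; keep following it round its arc.
- vial_center (a point): Centre (half-way up) of the capped vial, 28 mm diameter, 55 mm tall, 30 g, z along its axis. It starts upright on the tube's inner floor, 102 mm above the bench, its cap about 110 mm below the mouth.
- tray_center (a point): Middle of the loose white open tray with a grey floor mat, 20 mm above its underside; tray 120 (x) x 150 (y) x 40 mm outside, walls and floor 4 mm, 0.35 kg; axes are the tray's, z up. It starts about 10 to 13 cm short of the stand's foot, on the side the tube tips to. Its +y end goes against the foot, its grip tab is at its -y end.
- tray_grip (a point): Grip point of the tray's upright tab, 79 mm from the tray's centre towards the tray's -y, 64 mm above the bench. The tab is a plate 10 mm thick (tray's y), 40 mm wide (x), its top 82 mm above the bench. It can be pinched from above, above the 40 mm high end wall, whose inner face lies 3 mm inside the tab's inner face.
- beaker: Bystander: clear beaker, 57 mm diameter, 69 mm high, origin under its centre; leave alone.
- tape_roll: Bystander: tape roll lying flat, 68 mm diameter, 18 mm high, origin under its centre; leave alone.
- timer: Bystander: white timer, 45 x 60 x 18 mm, origin under its centre; leave alone.

How it is judged:
By the outcome, as a careful person would: the job done as asked, in the order asked, and still so for the second after the job is handed in, with the robot touching nothing.
It also fails if it takes over 69 s, if anything falls off the work surface, if the arm or the gripper's body presses on something with over 40 N, if the wrist force passes 120 N, or if a joint passes its speed limit or range.

## Working session

There is one attempt and no reset: what is moved stays moved. The work goes in short steps, Python scripts to look and compute and a tool call to move; the robot and the scene stay as the last step left them, time stands still between calls to the robot, and variables do not carry over. Pictures are saved under pics/ and viewed, and the job is handed in when it is done.

Besides the shell and the picture viewer there is one more tool, called after "Call:" by a JSON object that holds its "method" and its "body". servo_tool: Moves the arm, as the interface text tells. Its arguments: {"type":"object","properties":{"plan":{"type":"array"},"force":{"type":"number"}},"required":["plan"]}

```bash
ls -la; mkdir -p pics
python3 - <<'E'
from cell import arm,cams,finder
import cv2,numpy as np,pickle
print(arm.observe())
d={}
for n in ["scene","top","wrist"]:
    im=cams.get_image(n); d[n]=im
    cv2.imwrite(f"pics/a_{n}.png",cv2.cvtColor(im["color"],cv2.COLOR_RGB2BGR))
    print(n,np.round(im["camera_matrix"],1).tolist(),np.round(im["camera_from_world"],3).tolist(),[k for k in im])
pickle.dump(d,open("a.pkl","wb"))
E
```

```text
total 12
drwxr-xr-x  3 agent agent 4096 Dec  5 18:20 .
drwxr-xr-x 23 root  root  4096 Dec  5 18:20 ..
drwxr-xr-x  2 agent agent 4096 Dec  5 18:20 pics
{'clock': 0.0, 'joints': array([-1.23758556,  0.43521902,  0.02498221,  1.574123  , -0.01161458,
        1.13399804, -0.075081  ]), 'dq': array([ 1.70589409e-03,  6.70836414e-04, -9.84919453e-04, -4.16708431e-05,
       -3.74567916e-05, -3.60512575e-04,  8.53784874e-04]), 'joint_efforts': array([-3.78285665e-05, -6.67839932e+01,  9.84989852e-01, -3.14459181e+01,
       -6.05586707e-02,  4.22188395e-02,  1.46982552e-04]), 'position': array([0.26367661, 0.56608936, 0.23393751]), 'ee_rot': array([ 2.64838686e+00,  1.68805734e+00, -1.99935806e-03]), 'force': array([ 0.11373737, -0.04927268,  0.14759931]), 'ft_torque': array([ 0.05693218, -0.04730802,  0.03542834]), 'width': 0.9987086783586445}
scene [[463.4, 0.0, 249.2], [0.0, 463.4, 190.2], [0.0, 0.0, 1.0]] [[0.733, -0.68, -0.024, -0.198], [0.345, 0.341, 0.874, -0.397], [-0.586, -0.649, 0.485, -0.937], [0.0, 0.0, 0.0, 1.0]] ['color', 'camera_matrix', 'camera_from_world']
top [[371.1, 0.0, 260.8], [0.0, 371.1, 188.8], [0.0, 0.0, 1.0]] [[0.024, -1.0, -0.003, 0.217], [0.982, 0.023, 0.186, -0.538], [-0.186, -0.008, 0.983, -0.93], [0.0, 0.0, 0.0, 1.0]] ['color', 'camera_matrix', 'camera_from_world']
wrist [[308.7, 0.0, 260.6], [0.0, 308.7, 191.7], [0.0, 0.0, 1.0]] [[0.422, 0.907, -0.001, -0.624], [-0.879, 0.408, -0.247, 0.031], [-0.223, 0.105, 0.969, -0.388], [0.0, 0.0, 0.0, 1.0]] ['color', 'camera_matrix', 'camera_from_world']
```

View pics/a_scene.png

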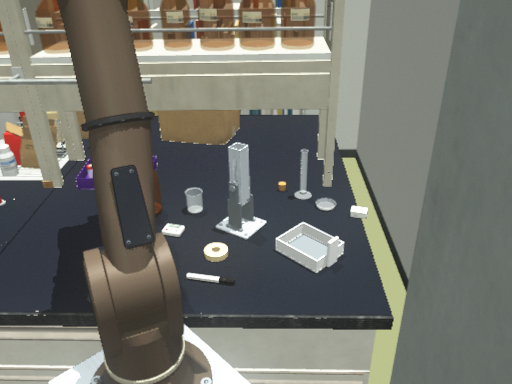

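View pics/a_top.png

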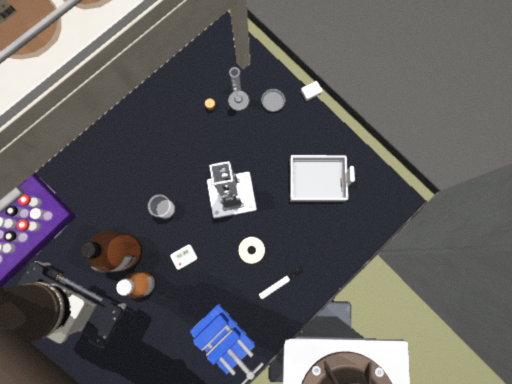

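View pics/a_wrist.png

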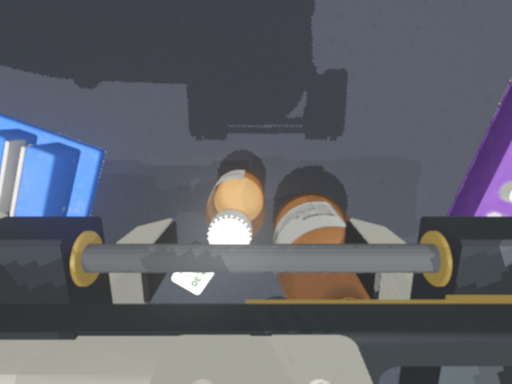

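```bash
cat > h.py <<'E'
import numpy as np,cv2
from scipy.spatial.transform import Rotation as R
def proj(im,P):
    P=np.atleast_2d(P); T=im["camera_from_world"]; K=im["camera_matrix"]
    c=P@T[:3,:3].T+T[:3,3]; q=c*[1,-1,-1]
    u=q@K.T; return u[:,:2]/u[:,2:]   # col,row
def ray(im,col,row):
    T=im["camera_from_world"];K=im["camera_matrix"]
    q=np.linalg.solve(K,[col,row,1.])*[1,-1,-1]
    return -T[:3,:3].T@T[:3,3], T[:3,:3].T@q
def onplane(im,col,row,z):
    o,d=ray(im,col,row); return o+d*(z-o[2])/d[2]
def save(im,name,s=1,box=None):
    a=cv2.cvtColor(im["color"],cv2.COLOR_RGB2BGR)
    if box: a=a[box[0]:box[1],box[2]:box[3]]
    cv2.imwrite(name,cv2.resize(a,None,fx=s,fy=s,interpolation=cv2.INTER_CUBIC))
E
python3 - <<'E'
from cell import arm,cams,finder
from h import *
import pickle
d=pickle.load(open("a.pkl","rb"))
M={}
for n in ["top","scene"]:
    for q in ["stand","tube","tray_center","beaker","tape_roll","timer"]:
        r=finder.silhouettes(n,q)
        for x in r[:2]:
            reg=x["region"]; ys,xs=np.nonzero(reg)
            print(n,q,round(x["score"],2),reg.sum(),np.round(x["point"],1),(ys.min(),ys.max(),xs.min(),xs.max()) if len(ys) else None, np.round(onplane(d[n],x["point"][1],x["point"][0],0),3))
        if r: M[n,q]=r[0]["region"]
pickle.dump(M,open("m.pkl","wb"))
save(d["top"],"pics/b_top.png",3.5,(80,240,190,400))
save(d["scene"],"pics/b_scene.png",4,(130,280,200,360))
E
```

```text
top stand 0.92 2035 [191.9 226.9] (np.int64(162), np.int64(217), np.int64(206), np.int64(255)) [0.531 0.325 0.   ]
top tube 0.58 611 [175.4 222.4] (np.int64(161), np.int64(194), np.int64(210), np.int64(237)) [0.577 0.339 0.   ]
top tray_center 0.58 2726 [175.8 320. ] (np.int64(155), np.int64(201), np.int64(289), np.int64(353)) [0.583 0.066 0.   ]
top tray_center 0.31 421 [252.6 257.6] (np.int64(238), np.int64(262), np.int64(240), np.int64(263)) [0.367 0.235 0.   ]
top beaker 0.85 522 [206.9 161.1] (np.int64(194), np.int64(218), np.int64(147), np.int64(174)) [0.484 0.504 0.   ]
top tape_roll 0.6 445 [251.3 248.8] (np.int64(237), np.int64(262), np.int64(238), np.int64(263)) [0.37  0.259 0.   ]
top tape_roll 0.48 437 [256.  183.6] (np.int64(244), np.int64(268), np.int64(169), np.int64(196)) [0.353 0.434 0.   ]
top timer 0.76 360 [254.2 182.4] (np.int64(245), np.int64(267), np.int64(171), np.int64(196)) [0.358 0.437 0.   ]
scene stand 0.69 383 [252.3 216. ] (np.int64(243), np.int64(261), np.int64(204), np.int64(228)) [0.38  0.258 0.   ]
scene stand 0.62 2355 [198.5 240.9] (np.int64(143), np.int64(239), np.int64(217), np.int64(266)) [0.637 0.437 0.   ]
scene tube 0.83 1050 [166.9 239.6] (np.int64(143), np.int64(205), np.int64(228), np.int64(249)) [0.798 0.624 0.   ]
scene tube 0.69 333 [196.5 192. ] (np.int64(189), np.int64(212), np.int64(186), np.int64(202)) [0.526 0.568 0.   ]
scene tray_center 0.55 2148 [248.9 312.7] (np.int64(223), np.int64(272), np.int64(276), np.int64(343)) [0.589 0.075 0.   ]
scene beaker 0.66 383 [199.7 196.9] (np.int64(188), np.int64(213), np.int64(186), np.int64(202)) [0.524 0.538 0.   ]
scene tape_roll 0.91 392 [253.7 215.7] (np.int64(243), np.int64(262), np.int64(204), np.int64(228)) [0.375 0.254 0.   ]
scene timer 0.71 226 [232.6 174. ] (np.int64(224), np.int64(236), np.int64(162), np.int64(184)) [0.352 0.427 0.   ]
```

View pics/b_top.png

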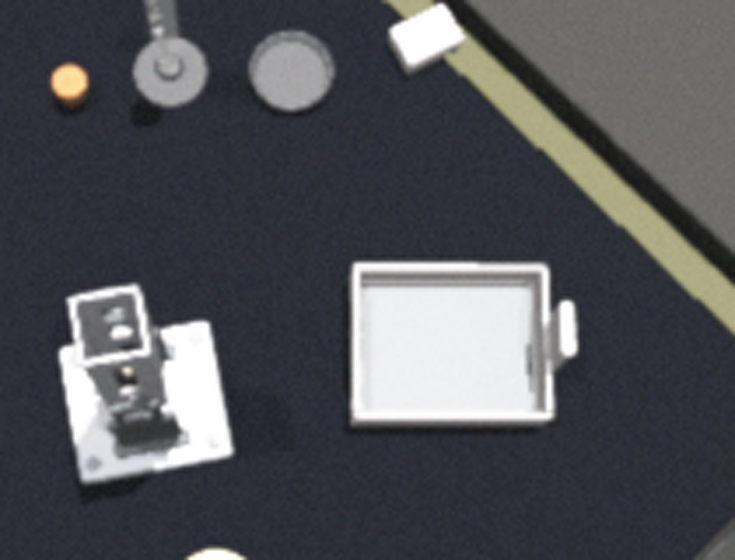

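View pics/b_scene.png

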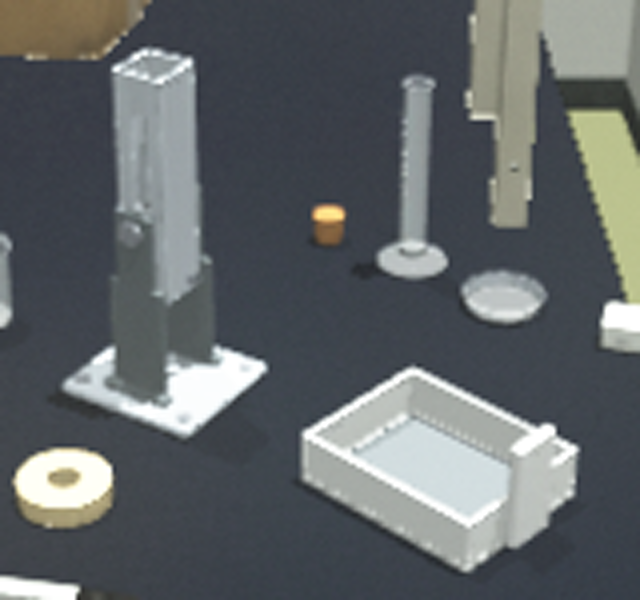

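```bash
cat >> h.py <<'E'
from scipy.optimize import least_squares
def fit(ims,obs,x0):
    # obs: list of (imname, localpt, (col,row))
    def f(p):
        r=R.from_euler('z',p[2]).as_matrix(); out=[]
        for n,l,uv in obs:
            P=r@np.array(l)+[p[0],p[1],0]; out+=list(proj(ims[n],P)[0]-uv)
        return np.array(out)
    s=least_squares(f,x0,loss='soft_l1'); return s.x,f(s.x).reshape(-1,2)
E
python3 - <<'E'
from h import *
import pickle
d=pickle.load(open("a.pkl","rb"))
t=lambda x,y:("top",(190+x/3.5-.4,80+y/3.5-.4))
s=lambda x,y:("scene",(200+x/4-.4,130+y/4-.4))
def mk(l,a): return (a[0],l,np.array(a[1]))
X,Y=.055,.06
# top image: left=+y, up=+x
st=[mk((X,Y,.01),t(62,348)),mk((X,-Y,.01),t(210,322)),mk((-X,-Y,.01),t(232,456)),mk((-X,Y,.01),t(82,483)),
 mk((-X,Y,.01),s(65,382)),mk((X,-Y,.01),s(268,365)),mk((-X,-Y,.01),s(185,434))]
tu=[]
a=.021
for (l,uv) in zip([(a,a,.27),(a,-a,.27),(-a,-a,.27),(-a,a,.27)],[(67,297),(139,287),(150,357),(77,368)]): tu.append(mk(l,t(*uv)))
for (l,uv) in zip([(a,a,.27),(a,-a,.27),(-a,-a,.27),(-a,a,.27)],[(147,48),(195,60),(165,82),(114,69)]): tu.append(mk(l,s(*uv)))
X,Y=.06,.075
tr=[]
for (l,uv) in zip([(X,Y,.04),(X,-Y,.04),(-X,-Y,.04),(-X,Y,.04)],[(351,263),(549,264),(553,424),(350,424)]): tr.append(mk(l,t(*uv)))
for (l,uv) in zip([(X,Y,.04),(X,-Y,.04),(-X,-Y,.04),(-X,Y,.04)],[(412,368),(577,452),(470,524),(303,436)]): tr.append(mk(l,s(*uv)))
for nm,o in [("stand",st),("tube",tu),("stand+tube",st+tu),("tray",tr)]:
  for sel in (["top"],["scene"],["top","scene"]):
    oo=[k for k in o if k[0] in sel]
    p,r=fit(d,oo,[.53,.3,0.]); print(nm,sel,np.round(p,4),np.degrees(p[2]).round(2),np.abs(r).max().round(2))
p,_=fit(d,st+tu,[.53,.3,0.]); q,_=fit(d,tr,[.53,.1,0.])
Rz=R.from_euler('z',p[2]).as_matrix()
print("tray goal",Rz@[0,-.135,0]+[p[0],p[1],0]," tray in stand",Rz.T@np.array([q[0]-p[0],q[1]-p[1],0]),"relyaw",np.degrees(q[2]-p[2]))
Rq=R.from_euler('z',q[2]).as_matrix();print("grip",Rq@[0,-.079,.064]+[q[0],q[1],0])
print("pivot",Rz@[0,0,.15]+[p[0],p[1],0])
E
```

```text
stand ['top'] [0.5225 0.3108 0.1976] 11.32 0.52
stand ['scene'] [0.5238 0.3094 0.1854] 10.62 0.86
stand ['top', 'scene'] [0.5228 0.3104 0.1971] 11.29 1.28
tube ['top'] [0.5217 0.3122 0.1799] 10.31 0.39
tube ['scene'] [0.5256 0.3108 0.2718] 15.57 0.25
tube ['top', 'scene'] [0.5227 0.3116 0.1928] 11.05 1.99
stand+tube ['top'] [0.522  0.3117 0.1939] 11.11 0.66
stand+tube ['scene'] [0.5245 0.3101 0.199 ] 11.4 1.08
stand+tube ['top', 'scene'] [0.5228 0.3111 0.1975] 11.32 1.8
tray ['top'] [0.5684 0.0765 0.0123] 0.7 1.37
tray ['scene'] [0.5705 0.074  0.0228] 1.31 0.6
tray ['top', 'scene'] [0.5701 0.0751 0.0175] 1.0 1.83
tray goal [0.54925976 0.17874484 0.        ]  tray in stand [ 4.68734163e-05 -2.40715890e-01  0.00000000e+00] relyaw -10.3154155690865
grip [ 0.57143474 -0.00389396  0.064     ]
pivot [0.52276578 0.31111957 0.15      ]
```

```bash
cat >> h.py <<'E'
def Rdown(a): # tool down, tool x at world azimuth a deg
    a=np.radians(a); x=np.array([np.cos(a),np.sin(a),0]); z=np.array([0,0,-1.]); return np.stack([x,np.cross(z,x),z],1)
def row(st,pos,Rg):
    R0=R.from_rotvec(st["ee_rot"]).as_matrix()
    sh=R0.T@(np.array(pos)-st["position"]); w=R.from_matrix(R0.T@Rg).as_rotvec(degrees=True)
    return np.round(sh,4).tolist()+np.round(w,2).tolist()
E
python3 - <<'E'
from h import *
from cell import arm
s=arm.observe()
print("up",row(s,[.264,.567,.37],Rdown(65)))
print("over",row(s,[.571,-.004,.37],Rdown(91)))
print("over",row(s,[.571,-.004,.16],Rdown(91)))
E
```

```text
up [0.0005, -0.0, -0.1352, -0.0, -0.0, 0.03]
over [-0.3876, 0.5193, -0.1353, -0.0, -0.0, -25.97]
over [-0.3876, 0.5193, 0.0747, -0.0, -0.0, -25.97]
```

Call:
{"method": "servo_tool", "body": {"plan": [[0,0,-0.05,0,0,0,0],[0,0,-0.1,0,0,0,0.3],[0,0,-0.135,0,0,0,0.5],[-0.03,0.04,-0.135,0,0,-3,0.5],[-0.06,0.08,-0.135,0,0,-6,0.5],[-0.09,0.12,-0.135,0,0,-9,0.5],[-0.12,0.16,-0.135,0,0,-12,0.5],[-0.15,0.2,-0.135,0,0,-15,0.5]], "force": 20}}

```text
clock: 1.55
position: [0.3824, 0.3442, 0.37]
ee_rot: [-2.404, -2.022, -0.001]
force: [0.5, -0.5, 0.5]
width: 0.508
```

Run:
```python
from h import *
from cell import arm
s=arm.observe()
print(s["joints"].round(2))
print("over",row(s,[.571,-.004,.37],Rdown(91)))
print("over",row(s,[.571,-.004,.16],Rdown(91)))
```

```text
[-0.91  0.16  0.09  1.62 -0.02  1.36  0.58]
over [-0.3108, 0.2453, -0.0001, 0.02, -0.03, -10.85]
over [-0.3109, 0.2453, 0.2099, 0.02, -0.03, -10.85]
```

Call:
{"method": "servo_tool", "body": {"plan": [[-0.037,0.03,0,0,0,-1.5,0.5],[-0.075,0.059,0,0,0,-3,0.5],[-0.113,0.089,0,0,0,-4.5,0.5],[-0.152,0.12,0,0,0,-6,0.5],[-0.191,0.151,0,0,0,-7.5,0.5],[-0.23,0.181,0.03,0,0,-9,0.5],[-0.268,0.211,0.07,0,0,-10,0.5],[-0.304,0.24,0.1,0,0,-10.85,0.5]]}}

```text
clock: 2.35
position: [0.556, 0.0222, 0.2833]
ee_rot: [2.203, 2.239, 0.002]
force: [1.0, 0.6, 0.2]
width: 0.497
```

Run:
```python
from h import *
from cell import arm,cams
s=arm.observe()
print(s["joints"].round(2),s["position"],s["dq"].round(2))
print("over",row(s,[.571,-.004,.12],Rdown(91)))
im=cams.get_image("wrist"); save(im,"pics/c_w.png",1.5)
import pickle; pickle.dump(im,open("c.pkl","wb"))
print("down",row(arm.observe(),[.571,-.004,.053],Rdown(91)))
print(proj(im,[[.571,-.004,.082]]))
```

```text
[-0.39  0.29  0.33  1.69 -0.1   1.18  1.55] [0.55596971 0.02217319 0.28334455] [ 0.67  0.51  0.16  0.07 -0.23 -0.53  1.06]
over [-0.0265, 0.0144, 0.1633, 0.05, -0.03, -0.07]
down [-0.0172, 0.0154, 0.2258, -0.21, 0.29, -0.43]
[[238.00919634 184.81485881]]
```

View pics/c_w.png

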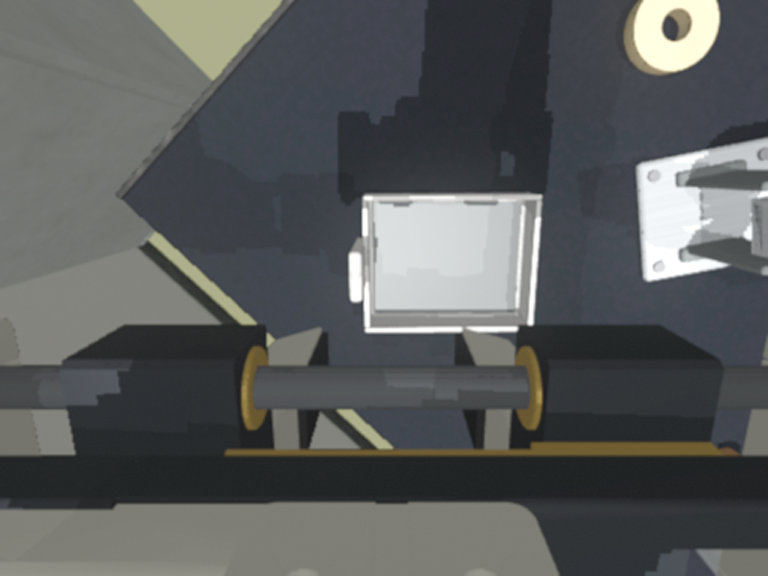

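Call:
{"method": "servo_tool", "body": {"plan": [[-0.012,0.01,0.045,0,0,0,0.5],[-0.012,0.01,0.09,0,0,0,0.5],[-0.012,0.01,0.125,0,0,0,0.5],[-0.012,0.01,0.135,0,0,0,0.5],[-0.012,0.01,0.135,0,0,0,0.5],[-0.012,0.01,0.135,0,0,0,0.5]]}}

```text
clock: 3.0
position: [0.5668, 0.0118, 0.1508]
ee_rot: [2.203, 2.237, 0.003]
force: [0.6, -0.2, 0.3]
width: 0.501
```

Run:
```python
from h import *
from cell import arm,cams
im=cams.get_image("wrist"); save(im,"pics/d_w.png",1.5)
im2=cams.get_image("top"); save(im2,"pics/d_t.png",3.5,(80,240,190,400))
s=arm.observe()
print(s["joints"].round(2),s["position"],s["dq"].round(2))
print("down",row(s,[.571,-.004,.053],Rdown(91)))
print(proj(im,[[.571,-.004,.082],[.591,-.004,.082],[.551,-.004,.082]]))
```

```text
[-0.34  0.43  0.3   1.84 -0.16  0.89  1.63] [0.56708041 0.01185282 0.15121409] [-0.   -0.   -0.    0.01 -0.   -0.   -0.  ]
down [-0.016, 0.0033, 0.0982, 0.2, -0.03, -0.12]
[[239.3797702  211.23645498]
 [239.41488745 236.47746211]
 [239.34308398 184.8677318 ]]
```

View pics/d_w.png

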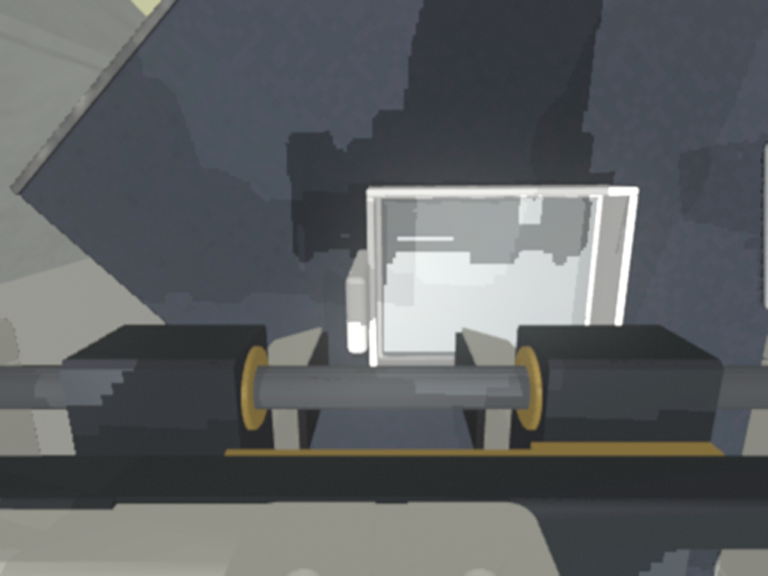

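Call:
{"method": "servo_tool", "body": {"plan": [[-0.0165,0.003,0.025,0,0,0,0.5],[-0.0165,0.003,0.06,0,0,0,0.5],[-0.0165,0.003,0.09,0,0,0,0.5],[-0.0165,0.003,0.098,0,0,0,0.6],[-0.0165,0.003,0.098,0,0,0,0.8],[-0.0165,0.003,0.098,0,0,0,1],[-0.0165,0.003,0.098,0,0,0,1],[-0.0165,0.003,0.098,0,0,0,1]], "force": 20}}

```text
clock: 3.9
position: [0.5699, -0.0048, 0.0525]
ee_rot: [2.203, 2.237, 0.003]
force: [0.2, -5.1, 3.7]
width: 0.117
```

Run:
```python
from h import *
from cell import arm,cams
im=cams.get_image("wrist"); save(im,"pics/e_w.png",1.2)
s=arm.observe()
print(s["joints"].round(2),s["position"],s["ee_rot"],s["width"],s["force"])
# goal: stand pose p
p=np.array([.5228,.3111,.1975])
Rz=R.from_euler('z',p[2]).as_matrix()
for dy in (-.155,-.137,-.133):
    c=Rz@[0,dy,0]+[p[0],p[1],0]; g=Rz@[0,dy-.079,0]+[p[0],p[1],0]
    g[2]=s["position"][2]; print(dy,c,g,row(s,g,Rdown(90+np.degrees(p[2]))))
```

```text
[-0.27  0.57  0.26  1.91 -0.22  0.69  1.71] [ 0.56988149 -0.00490228  0.05249754] [2.20315966 2.23728794 0.00264907] 0.10893908479425328 [-0.74666761 -0.57899251  8.43619245]
-0.155 [0.55321387 0.15911317 0.        ] [0.56871514 0.08164892 0.05249754] [0.0866, 0.0002, 0.0, 0.13, 0.01, -10.44]
-0.137 [0.54968194 0.17676325 0.        ] [0.56518321 0.099299   0.05249754] [0.1043, -0.0031, -0.0, 0.13, 0.01, -10.44]
-0.133 [0.54889707 0.1806855  0.        ] [0.56439833 0.10322124 0.05249754] [0.1082, -0.0038, -0.0, 0.13, 0.01, -10.44]
```

View pics/e_w.png

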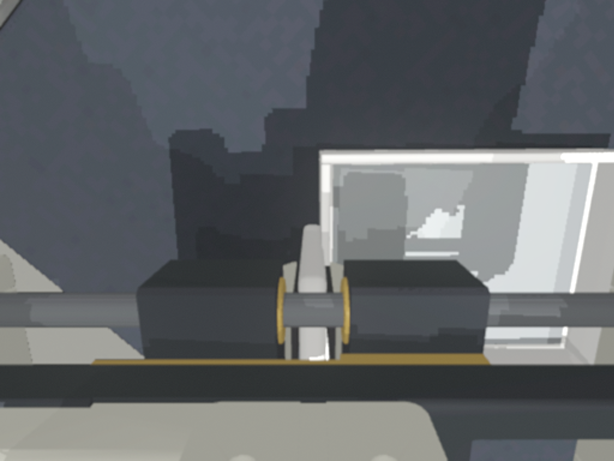

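Call:
{"method": "servo_tool", "body": {"plan": [[0.01,0,0,0,0,-1,1],[0.028,0,0,0,0,-3,1],[0.046,0,0,0,0,-5,1],[0.064,0,0,0,0,-7,1],[0.08,0,0,0,0,-9,1],[0.09,0,0,0,0,-10.4,1],[0.095,-0.001,0,0,0,-10.4,1],[0.095,-0.001,0,0,0,-10.4,1]]}}

```text
clock: 4.75
position: [0.5679, 0.0904, 0.0525]
ee_rot: [1.991, 2.427, 0.003]
force: [1.2, -1.1, 4.9]
width: 0.113
```

Run:
```python
from h import *
from cell import arm,cams
import pickle
im=cams.get_image("top"); save(im,"pics/f_t.png",3.5,(80,240,150,360))
im2=cams.get_image("scene"); save(im2,"pics/f_s.png",4,(130,280,180,340))
s=arm.observe(); pickle.dump({"top":im,"scene":im2},open("f.pkl","wb"))
print(s["joints"].round(2),s["position"],s["ee_rot"],s["width"],s["force"])
```

```text
[-0.4   0.57  0.21  1.9  -0.18  0.69  1.69] [0.56794314 0.09037469 0.05252459] [1.99115912 2.42728698 0.00374399] 0.10980020609961483 [ 1.05984469 -0.97214633  6.05544333]
```

View pics/f_t.png

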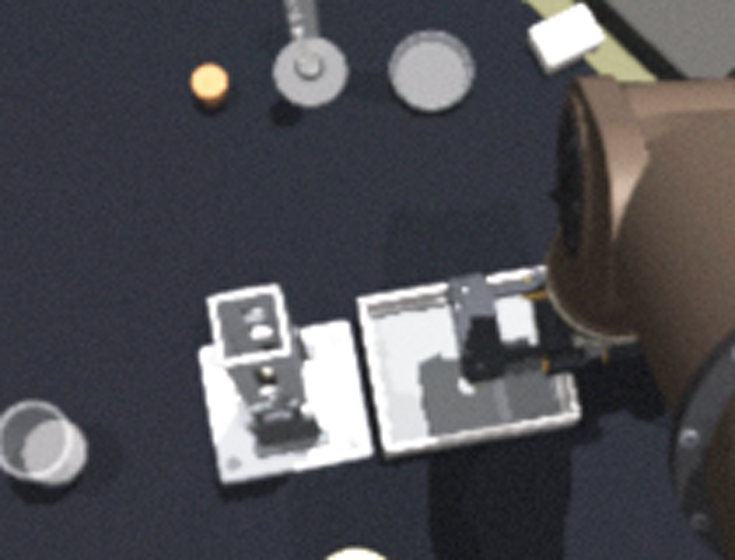

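View pics/f_s.png

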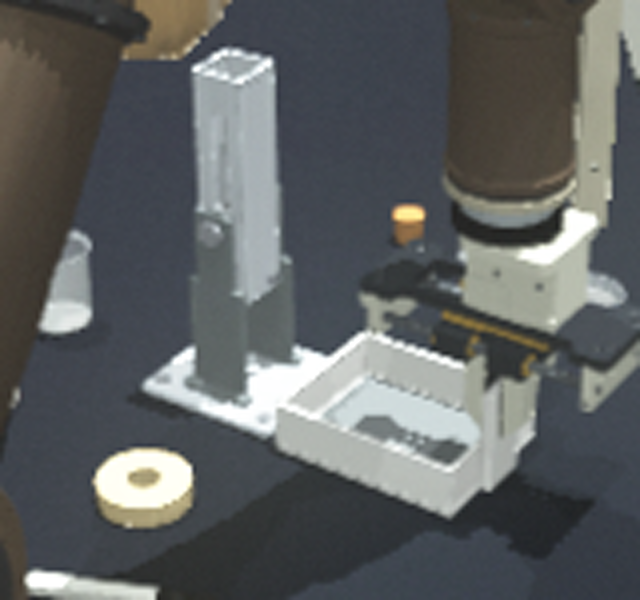

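Run:
```python
from h import *
import pickle
d=pickle.load(open("f.pkl","rb"))
t=lambda x,y:("top",np.array((150+x/3.5-.4,80+y/3.5-.4)))
s=lambda x,y:("scene",np.array((180+x/4-.4,130+y/4-.4)))
X,Y=.06,.075
tr=[((X,Y,.04),t(358,298)),((-X,Y,.04),t(385,456)),((-X,-Y,.04),t(580,414)),((X,Y,.04),s(370,332)),((-X,Y,.04),s(277,405)),((-X,-Y,.04),s(452,480))]
p,r=fit(d,[(b[0],a,b[1]) for a,b in tr],[.55,.17,.2]); print(p,r.round(1).tolist())
P=np.array([.5228,.3111,.1975]); Rz=R.from_euler('z',P[2]).as_matrix()
print("in stand",Rz.T@np.array([p[0]-P[0],p[1]-P[1],0]),np.degrees(p[2]-P[2]))
a=np.radians(101.3)
# from robot: tray centre given tcp + grip
from cell import arm
o=arm.observe(); Rt=R.from_rotvec(o["ee_rot"]).as_matrix(); x=Rt[:,0]; print("toolx az",np.degrees(np.arctan2(x[1],x[0])))
c=o["position"]+x*.079; print("tray by fk",c, Rz.T@np.array([c[0]-P[0],c[1]-P[1],0]))
```

```text
[0.55555956 0.16912173 0.20012422] [[0.6, 0.1], [0.6, -1.7], [0.5, 0.5], [-1.2, -0.2], [-0.6, -0.4], [-0.1, -2.1]]
in stand [ 0.00426396 -0.14564627  0.        ] 0.1503565803710687
toolx az 101.27436316779892
tray by fk [0.55249806 0.16785016 0.05251618] [ 0.00101246 -0.1462924   0.        ]
```

Call:
{"method": "servo_tool", "body": {"plan": [[0.004,-0.001,0,0,0,0,1],[0.007,-0.002,0,0,0,0,1],[0.0095,-0.002,0,0,0,0,1],[0.011,-0.002,0,0,0,0,1],[0.012,-0.002,0,0,0,0,1]]}}

```text
clock: 5.35
position: [0.564, 0.0991, 0.0525]
ee_rot: [1.993, 2.423, 0.001]
force: [2.6, -10.8, 7.0]
width: 0.11
```

Run:
```python
from h import *
from cell import arm,cams
import pickle
im=cams.get_image("top"); save(im,"pics/g_t.png",3.5,(80,240,150,360))
im2=cams.get_image("scene"); save(im2,"pics/g_s.png",4,(130,280,180,340))
s=arm.observe(); pickle.dump({"top":im,"scene":im2},open("g.pkl","wb"))
print(s["position"],s["width"],s["force"])
```

```text
[0.56403993 0.09914292 0.05254571] 0.10843742248618136 [ 2.1705619  -8.66475412  6.53727833]
```

View pics/g_t.png

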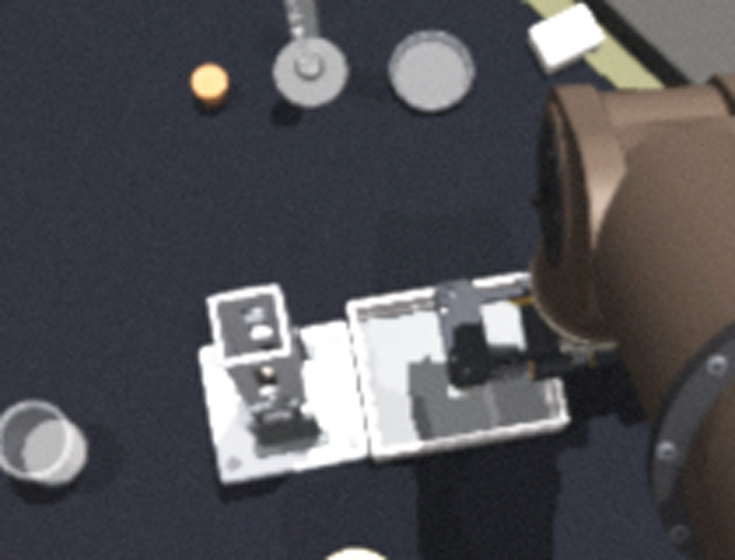

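View pics/g_s.png

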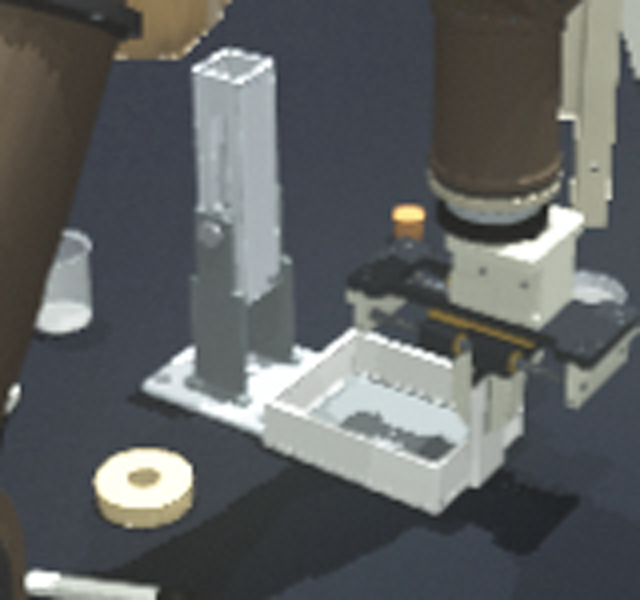

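Call:
{"method": "servo_tool", "body": {"plan": [[-0.0015,0,0,0,0,0,1],[-0.0015,0,0,0,0,0,0.8],[-0.0015,0,0,0,0,0,0.6],[-0.0015,0,0,0,0,0,0.5],[-0.0015,0,-0.02,0,0,0,0.5],[-0.0015,0,-0.06,0,0,0,0.5],[-0.0015,0,-0.11,0,0,0,0.7],[-0.0015,0,-0.16,0,0,0,1]]}}

```text
clock: 6.25
position: [0.5616, 0.1002, 0.2124]
ee_rot: [-1.991, -2.429, 0.002]
force: [1.2, 0.3, 0.0]
width: 0.372
```

Run:
```python
from h import *
from cell import arm,cams
import pickle
im=cams.get_image("wrist"); save(im,"pics/h_w.png",1.5)
s=arm.observe(); pickle.dump({"wrist":im},open("h.pkl","wb"))
print(s["position"],s["width"],s["force"],s["dq"].round(2))
```

```text
[0.56570994 0.10070946 0.22111736] 0.32988703761696664 [ 3.66896727 -0.25299696  6.3017049 ] [ 0.01  0.03 -0.    0.03 -0.03 -0.19  0.03]
```

View pics/h_w.png

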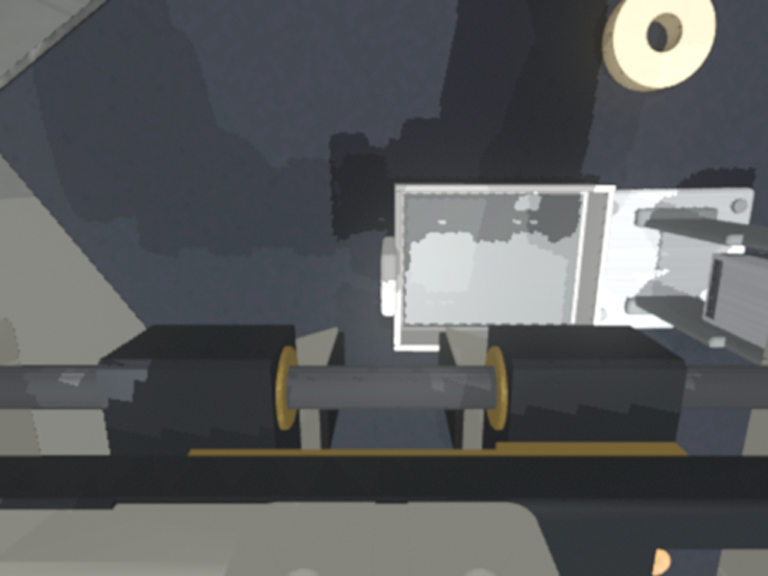

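Call:
{"method": "servo_tool", "body": {"plan": [[0,0,-0.04,0,0,8,1],[0,0,-0.085,0,0,16,1],[0.01,0,-0.125,0,0,24,1],[0.05,0,-0.145,0,0,32,1],[0.095,0,-0.15,0,0,40,1],[0.14,0,-0.15,0,0,48,1],[0.185,0,-0.15,0,0,56,1],[0.23,0,-0.15,0,0,64,1]]}}

```text
clock: 7.1
position: [0.5165, 0.3275, 0.361]
ee_rot: [-2.979, -0.996, 0.0]
force: [1.5, 0.1, -0.6]
width: 0.004
```

Run:
```python
from h import *
from cell import arm
s=arm.observe()
print(s["position"],s["joints"].round(2))
P=np.array([.5228,.3111,.1975]); Rz=R.from_euler('z',P[2]).as_matrix()
print(Rz.T@(s["position"]-[P[0],P[1],0]))
for y,z in [(.11,.36),(.11,.24)]:
    g=Rz@[0,y,z]+[P[0],P[1],0]; print(y,z,g,row(s,g,Rdown(11.3)))
```

```text
[0.51653004 0.32754625 0.36101678] [-0.94  0.35  0.42  1.43 -0.14  1.4   0.13]
[-0.00292101  0.01735682  0.36101678]
0.11 0.36 [0.50121596 0.41896162 0.36      ] [0.0427, -0.0822, 0.001, -0.01, 0.01, 25.66]
0.11 0.24 [0.50121596 0.41896162 0.24      ] [0.0428, -0.0822, 0.121, -0.01, 0.01, 25.66]
```

Call:
{"method": "servo_tool", "body": {"plan": [[0.02,-0.04,0,0,0,8.5,1],[0.043,-0.082,0,0,0,17,1],[0.043,-0.082,0,0,0,25.6,1],[0.043,-0.082,0.045,0,0,25.6,1],[0.043,-0.082,0.09,0,0,25.6,1],[0.043,-0.082,0.12,0,0,25.6,1],[0.043,-0.082,0.123,0,0,25.6,1],[0.043,-0.082,0.123,0,0,25.6,1]]}}

```text
clock: 7.9
position: [0.5018, 0.417, 0.2382]
ee_rot: [3.125, 0.32, -0.001]
force: [0.5, -0.7, 0.7]
width: 0.0
```

```bash
cat >> h.py <<'E'
P=np.array([.5228,.3111,.1975]); RZ=R.from_euler('z',P[2]).as_matrix()
def instand(p): return RZ.T@(np.asarray(p)-[P[0],P[1],0])
def arc(th,s,w=.0095):
    d=np.array([-np.sin(th),np.cos(th)]); n=np.array([np.cos(th),np.sin(th)])
    e=np.array([0,.15])+s*d+.021*n
    return e+[w if th<=np.pi/2 else -w,.008]
E
python3 - <<'E'
from h import *
from cell import arm,cams
im=cams.get_image("wrist"); save(im,"pics/i_w.png",1.3)
im2=cams.get_image("scene"); save(im2,"pics/i_s.png",4,(90,280,150,340)) if 0 else save(im2,"pics/i_s.png",3,(60,260,150,400))
s=arm.observe()
p=instand(s["position"]); print(s["position"],p,s["ee_rot"],s["force"],s["joints"].round(2))
print("rot",row(s,s["position"],Rdown(11.3)))
c=p.copy()
for th in np.arange(0,2.2,.1):
    sd=.080 if th<1.5 else np.interp(th,[1.58,2.1],[.064,.075])
    a=arc(th,sd); print(round(th,2),a.round(4),"d",(-(a-[c[1],c[2]])).round(4))
T=im["camera_from_world"]; cam=-T[:3,:3].T@T[:3,3]; print("cam in tool",R.from_rotvec(s["ee_rot"]).as_matrix().T@(cam-s["position"]))
E
```

```text
[0.50298903 0.41759484 0.24022494] [0.00147042 0.10831188 0.24022494] [-3.12358072 -0.31931728 -0.00372914] [ 0.24092702 -0.10706215  0.33942082] [-1.08  0.5   0.47  1.52 -0.24  1.18 -0.36]
rot [0.0, 0.0, 0.0, -0.09, -0.15, 0.37]
0.0 [0.0305 0.238 ] d [0.0778 0.0022]
0.1 [0.0224 0.2397] d [0.0859 0.0005]
0.2 [0.0142 0.2406] d [ 0.0941 -0.0004]
0.3 [0.0059 0.2406] d [ 0.1024 -0.0004]
0.4 [-0.0023  0.2399] d [0.1106 0.0004]
0.5 [-0.0104  0.2383] d [0.1187 0.002 ]
0.6 [-0.0183  0.2359] d [0.1267 0.0043]
0.7 [-0.026   0.2327] d [0.1343 0.0075]
0.8 [-0.0333  0.2288] d [0.1416 0.0114]
0.9 [-0.0401  0.2242] d [0.1484 0.016 ]
1.0 [-0.0465  0.2189] d [0.1548 0.0213]
1.1 [-0.0523  0.213 ] d [0.1606 0.0272]
1.2 [-0.0575  0.2066] d [0.1658 0.0337]
1.3 [-0.062   0.1996] d [0.1703 0.0406]
1.4 [-0.0658  0.1923] d [0.1741 0.0479]
1.5 [-0.0529  0.1835] d [0.1612 0.0568]
1.6 [-0.0745  0.1771] d [0.1828 0.0631]
1.7 [-0.0782  0.1703] d [0.1865 0.07  ]
1.8 [-0.0811  0.1629] d [0.1894 0.0774]
1.9 [-0.0833  0.155 ] d [0.1916 0.0852]
2.0 [-0.0845  0.1468] d [0.1928 0.0935]
2.1 [-0.0848  0.1383] d [0.1932 0.102 ]
cam in tool [-0.00149142 -0.06576186 -0.1463817 ]
```

View pics/i_s.png

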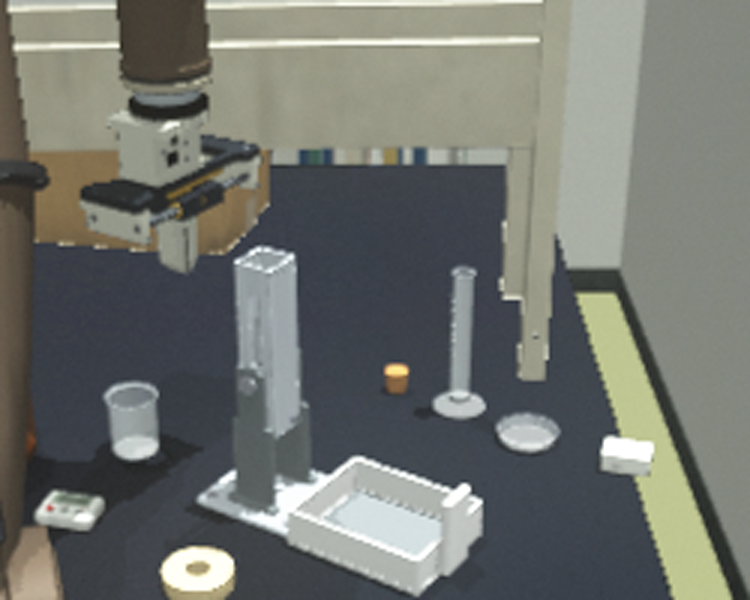

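View pics/i_w.png

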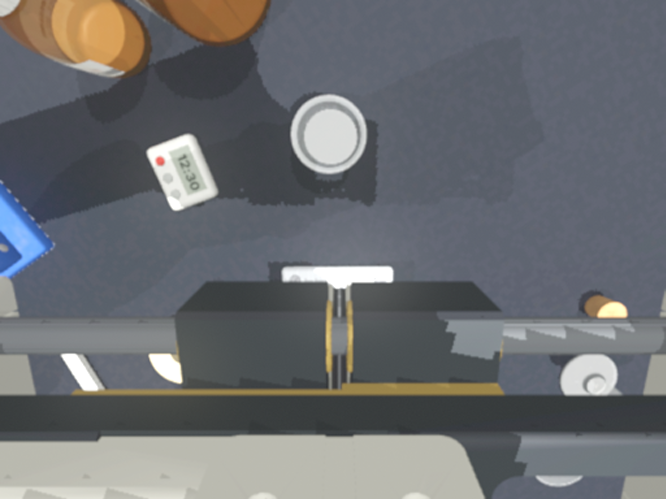

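Call:
{"method": "servo_tool", "body": {"plan": [[-0.001,0.035,0,0,0,0,1],[-0.0015,0.065,0,0,0,0.3,1],[-0.0015,0.076,0,0,0,0.3,1],[-0.0015,0.082,0,0,0,0.3,1],[-0.0015,0.09,0,0,0,0.3,1],[-0.0015,0.098,0,0,0,0.3,1],[-0.0015,0.106,0,0,0,0.3,1],[-0.0015,0.1135,0.001,0,0,0.3,1]]}}

```text
clock: 8.8
position: [0.5237, 0.3055, 0.2372]
ee_rot: [-3.126, -0.312, -0.001]
force: [0.3, 1.8, 1.3]
width: 0.008
```

Run:
```python
from h import *
from cell import arm,cams
im2=cams.get_image("scene"); save(im2,"pics/j_s.png",3,(60,260,150,400))
s=arm.observe()
p=instand(s["position"]); print(s["position"],p,RZ.T@s["force"],s["joints"].round(2))
```

```text
[0.52404584 0.30364528 0.23700531] [-0.00024113 -0.00755426  0.23700531] [ 0.8150931  -0.45255754  0.67689157] [-0.95  0.42  0.49  1.65 -0.21  1.12 -0.21]
```

View pics/j_s.png

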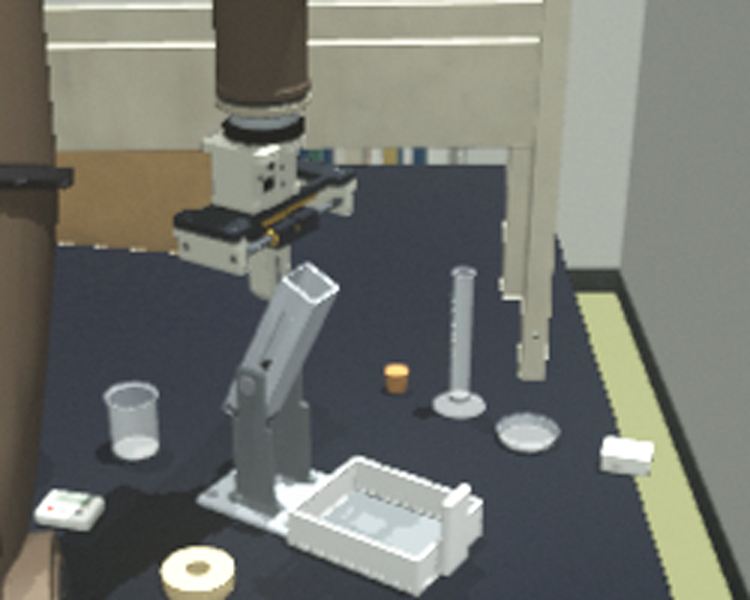

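Call:
{"method": "servo_tool", "body": {"plan": [[0,0.0107,0.001,0,0,0,1],[0,0.0184,0.0043,0,0,0,1],[0,0.0257,0.0082,0,0,0,1],[0,0.0325,0.0128,0,0,0,1],[0,0.0389,0.0181,0,0,0,1],[0,0.0447,0.024,0,0,0,1],[0,0.05,0.0304,0,0,0,1],[0,0.0545,0.0374,0,0,0,1]]}}

```text
clock: 9.65
position: [0.5346, 0.2514, 0.1992]
ee_rot: [3.126, 0.311, 0.001]
force: [0.4, 0.6, 2.2]
width: 0.005
```

Run:
```python
from h import *
from cell import arm,cams
im2=cams.get_image("scene"); save(im2,"pics/k_s.png",3,(60,260,150,400))
s=arm.observe()
p=instand(s["position"]); print(s["position"],p,RZ.T@s["force"],s["joints"].round(2),row(s,s["position"],Rdown(11.3)))
c=p
for th in [1.4,1.5,1.57,1.6,1.7,1.8,1.9,2,2.05,2.1,2.15]:
    sd=.080 if th<=1.57 else np.interp(th,[1.58,2.1],[.062,.075])
    a=arc(th,sd); print(round(th,2),a.round(4),"d",(-(a-[c[1],c[2]])).round(4))
```

```text
[0.53413147 0.25038615 0.19805487] [-0.000802   -0.06175703  0.19805487] [-0.31807352 -0.34982528  1.02470298] [-0.87  0.43  0.49  1.74 -0.23  1.03 -0.11] [0.0, 0.0, 0.0, 0.07, 0.07, 0.01]
1.4 [-0.0658  0.1923] d [0.004  0.0058]
1.5 [-0.0688  0.1846] d [0.0071 0.0134]
1.57 [-0.0705  0.1791] d [0.0087 0.019 ]
1.6 [-0.0726  0.1772] d [0.0108 0.0209]
1.7 [-0.0767  0.1705] d [0.0149 0.0276]
1.8 [-0.08    0.1631] d [0.0182 0.0349]
1.9 [-0.0825  0.1552] d [0.0208 0.0428]
2 [-0.0842  0.1469] d [0.0224 0.0511]
2.05 [-0.0846  0.1426] d [0.0229 0.0554]
2.1 [-0.0848  0.1383] d [0.0231 0.0598]
2.15 [-0.0838  0.1345] d [0.022  0.0635]
```

View pics/k_s.png

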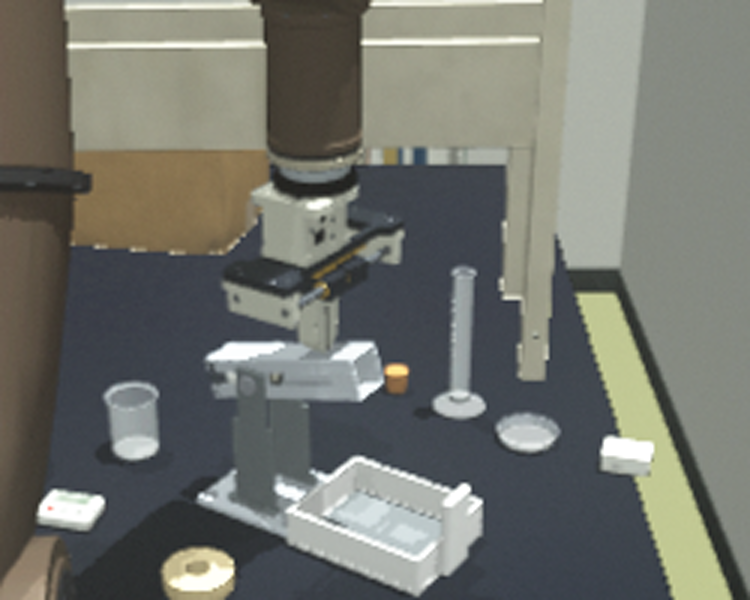

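Call:
{"method": "servo_tool", "body": {"plan": [[0,0.004,0.006,0,0,0,1],[0,0.0072,0.0134,0,0,0,1],[0,0.0105,0.02,0,0,0,1],[0,0.015,0.0276,0,0,0,1],[0,0.018,0.035,0,0,0,1],[0,0.021,0.043,0,0,0,1],[0,0.0225,0.051,0,0,0,1],[0,0.023,0.056,0,0,0,1]]}}

```text
clock: 10.5
position: [0.5387, 0.229, 0.1427]
ee_rot: [3.126, 0.311, -0.001]
force: [-0.8, -0.5, 1.9]
width: 0.005
```

Run:
```python
from h import *
from cell import arm,cams
im2=cams.get_image("scene"); save(im2,"pics/l_s.png",3,(60,260,150,400))
s=arm.observe()
p=instand(s["position"]); print(s["position"],p,RZ.T@s["force"],s["joints"].round(2))
```

```text
[0.53832579 0.22890181 0.14218993] [-0.00090484 -0.08364672  0.14218993] [ 1.69208329 -0.54806284  0.75217125] [-0.82  0.49  0.46  1.81 -0.27  0.91 -0.04]
```

View pics/l_s.png

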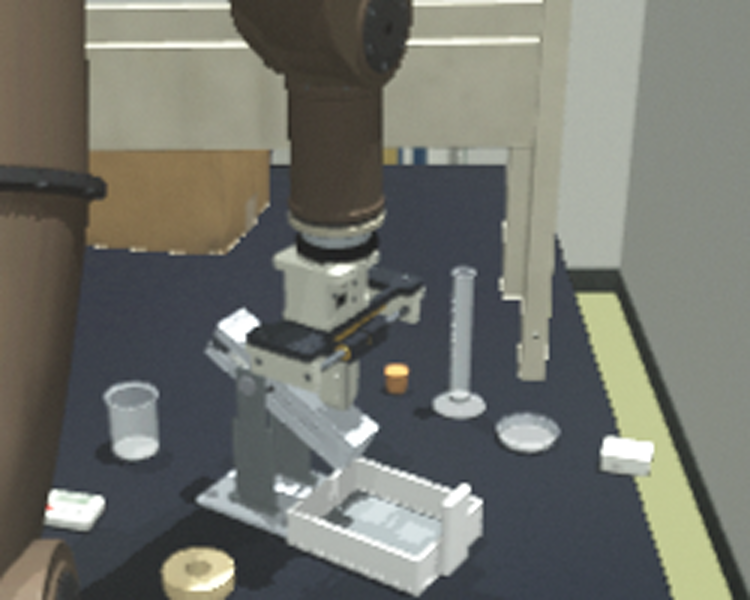

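Call:
{"method": "servo_tool", "body": {"plan": [[0,0,0.002,0,0,0,1],[0,0,0.004,0,0,0,1],[0,0,0.0055,0,0,0,1],[0,0,0.0055,0,0,0,1],[0,0,0.0055,0,0,0,1],[0,0,0.0055,0,0,0,1]]}}

```text
clock: 11.15
position: [0.5389, 0.2296, 0.1384]
ee_rot: [-3.126, -0.312, -0.0]
force: [-0.5, -0.3, 1.7]
width: 0.007
```

Run:
```python
from h import *
from cell import arm,cams
im2=cams.get_image("scene"); save(im2,"pics/m_s.png",5,(150,260,210,350))
im2=cams.get_image("top"); save(im2,"pics/m_t.png",4,(120,240,180,330))
s=arm.observe()
p=instand(s["position"]); print(s["position"],p,RZ.T@s["force"],s["joints"].round(2))
```

```text
[0.53887901 0.22958458 0.13833923] [-0.0002284  -0.08308578  0.13833923] [-0.4330057   0.14308997  1.15212531] [-0.82  0.49  0.46  1.81 -0.27  0.9  -0.03]
```

View pics/m_s.png

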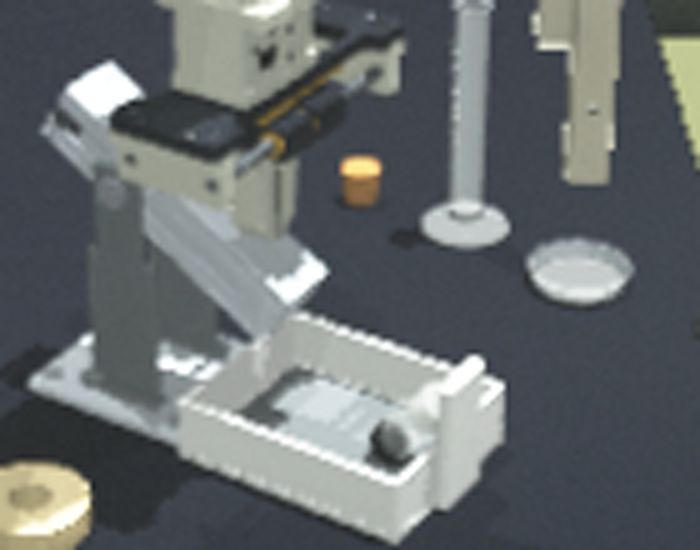

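View pics/m_t.png

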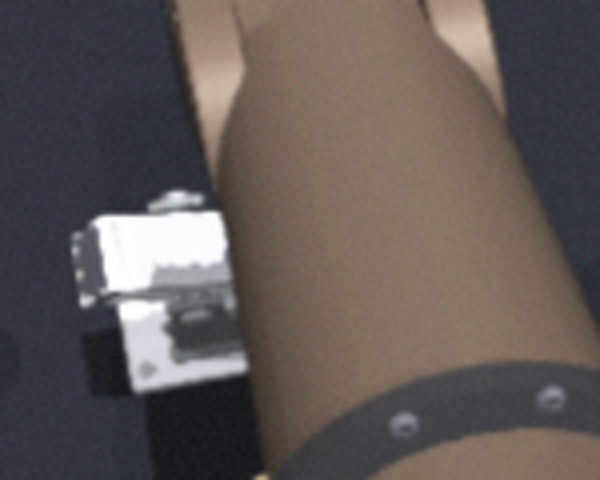

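Call:
{"method": "servo_tool", "body": {"plan": [[0,0,-0.008,0,0,0,1],[0,-0.0005,-0.017,0,0,0,1],[0,-0.003,-0.025,0,0,0,1],[0,-0.006,-0.032,0,0,0,1],[0,-0.0125,-0.041,0,0,0,1],[0,-0.017,-0.054,0,0,0,1],[0,-0.0215,-0.061,0,0,0,1],[0,-0.0255,-0.068,0,0,0,1]]}}

```text
clock: 12.05
position: [0.5338, 0.2554, 0.2072]
ee_rot: [-3.125, -0.312, -0.001]
force: [-0.2, 0.3, 0.7]
width: 0.006
```

Call:
{"method": "servo_tool", "body": {"plan": [[0,-0.0055,-0.0065,0,0,0,1],[0,-0.011,-0.0125,0,0,0,1],[0,-0.0245,-0.0225,0,0,0,1],[0,-0.0395,-0.03,0,0,0,1],[0,-0.0555,-0.034,0,0,0,1],[0,-0.072,-0.034,0,0,0,1],[0,-0.09,-0.034,0,0,0,1],[0,-0.115,-0.034,0,0,0,1]]}}

```text
clock: 12.85
position: [0.5108, 0.368, 0.2398]
ee_rot: [3.125, 0.31, -0.001]
force: [0.4, -0.0, -0.2]
width: 0.007
```

Run:
```python
from h import *
from cell import arm,cams
im2=cams.get_image("scene"); save(im2,"pics/n_s.png",3,(60,260,150,400))
s=arm.observe()
p=instand(s["position"]); print(s["clock"],s["position"],p,RZ.T@s["force"],s["joints"].round(2))
```

```text
12.9 [0.50845085 0.37413295 0.23930709] [-0.00170197  0.06462317  0.23930709] [-0.77346548  4.73472986  0.44101769] [-1.03  0.46  0.47  1.58 -0.23  1.16 -0.31]
```

View pics/n_s.png

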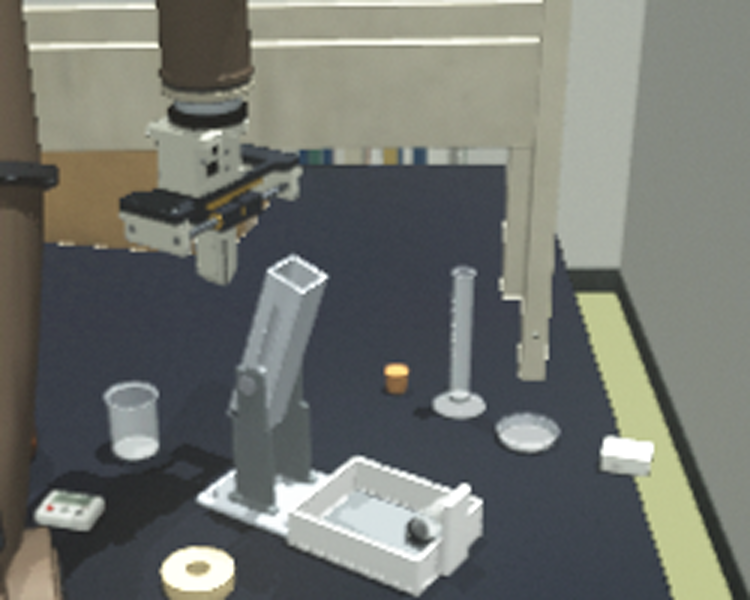

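Call:
{"method": "servo_tool", "body": {"plan": [[0,-0.03,-0.02,0,0,0,1],[0,-0.055,-0.05,0,0,0,1],[0,-0.06,-0.08,0,0,0,1],[0,-0.06,-0.1,0,0,0,1],[0,-0.06,-0.1,0,0,0,1],[0,-0.06,-0.1,0,0,0,1],[0,-0.06,-0.1,0,0,0,1],[0,-0.06,-0.1,0,0,0,1]]}}

```text
clock: 13.7
position: [0.4988, 0.4259, 0.3389]
ee_rot: [3.125, 0.311, -0.003]
force: [-0.2, -0.2, -0.1]
width: 0.007
```

Call:
{"method": "servo_tool", "body": {"plan": [[0,0,0,0,0,0,1],[0,0,0,0,0,0,1],[0,0,0,0,0,0,1],[0,0,0,0,0,0,1],[0,0,0,0,0,0,1],[0,0,0,0,0,0,1],[0,0,0,0,0,0,1],[0,0,0,0,0,0,1]]}}

```text
clock: 14.5
position: [0.4993, 0.4261, 0.3402]
ee_rot: [-3.126, -0.311, -0.0]
force: [0.8, 0.2, 0.1]
width: 0.005
```

Run:
```python
from h import *
from cell import arm,cams,finder
import pickle
a=pickle.load(open("a.pkl","rb"))
im=cams.get_image("scene"); save(im,"pics/o_s.png",4,(130,280,180,360))
im2=cams.get_image("top"); save(im2,"pics/o_t.png",3.5,(80,240,150,360))
s=arm.observe(); pickle.dump({"scene":im,"top":im2},open("o.pkl","wb"))
print(s["clock"],s["position"],s["force"])
M=pickle.load(open("m.pkl","rb"))
for n in ["scene","top"]:
  for q in ["beaker","tape_roll","timer","tube","stand","tray_center","vial_center"]:
    r=finder.silhouettes(n,q)
    print(n,q,[(round(x["score"],2),np.round(x["point"],1).tolist(),int(x["region"].sum())) for x in r[:2]], np.argwhere(M[n,q]).mean(0).round(1) if (n,q) in M else None)
```

```text
14.6 [0.49929991 0.42609067 0.34024824] [ 0.4179088   0.49605521 -0.26783017]
scene beaker [(0.63, [198.5, 194.8], 383)] [200.4 194.2]
scene tape_roll [(0.64, [252.1, 217.7], 358)] [252.4 216.2]
scene timer [(0.66, [233.0, 173.0], 240)] [230.3 173. ]
scene tube [(0.56, [167.9, 239.6], 959)] [170.5 239.9]
scene stand [(0.83, [197.7, 238.9], 2080)] [252. 216.]
scene tray_center [(0.56, [237.5, 276.0], 1718)] [247.1 309.8]
scene vial_center [] None
top beaker [] [206.3 160.5]
top tape_roll [(0.76, [253.7, 253.3], 408)] [249.4 250.6]
top timer [] [256.2 183.4]
top tube [(0.74, [179.9, 226.5], 636), (0.48, [192.3, 226.6], 1927)] [178.  223.1]
top stand [(0.92, [189.8, 229.1], 1996), (0.5, [177.8, 222.3], 612)] [190.4 229.4]
top tray_center [(0.7, [185.5, 278.5], 2488)] [177.5 319.1]
top vial_center [(0.48, [174.4, 292.5], 214), (0.44, [184.5, 279.2], 2475)] None
```

View pics/o_s.png

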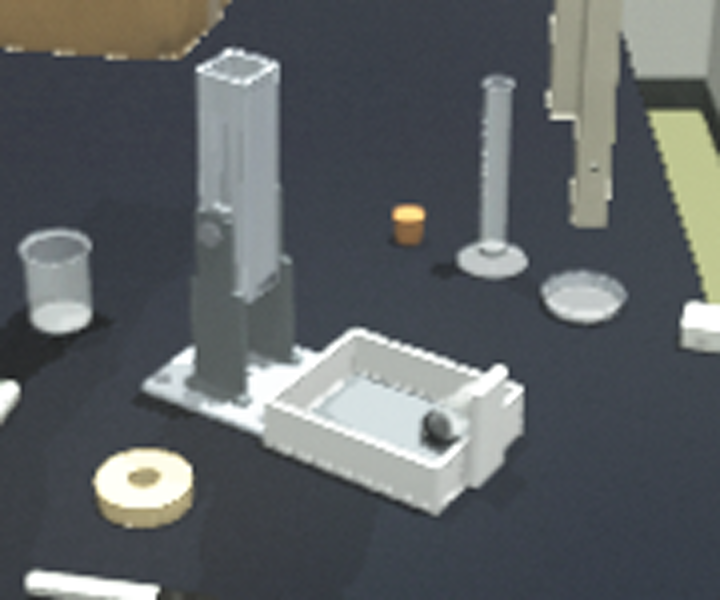

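View pics/o_t.png

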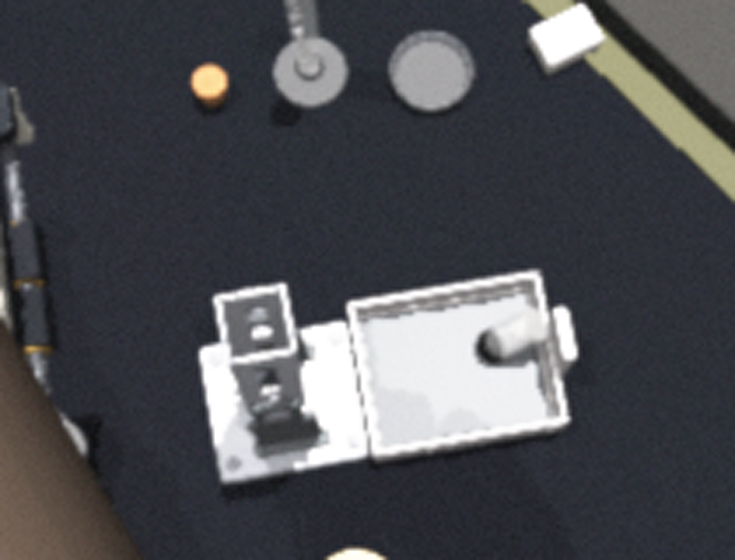

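Call:
{"method": "servo_tool", "body": {"plan": [[0,0,0,0,0,0,1],[0,0,0,0,0,0,1],[0,0,0,0,0,0,1],[0,0,0,0,0,0,1],[0,0,0,0,0,0,1],[0,0,0,0,0,0,1],[0,0,0,0,0,0,1],[0,0,0,0,0,0,1]]}}

```text
clock: 16.1
position: [0.4993, 0.4261, 0.3402]
ee_rot: [-3.126, -0.311, -0.0]
force: [-0.4, 0.6, 0.7]
width: 0.004
```

Call:
{"method": "servo_tool", "body": {"plan": [[0,0,0,0,0,0,1],[0,0,0,0,0,0,1],[0,0,0,0,0,0,1],[0,0,0,0,0,0,1],[0,0,0,0,0,0,1],[0,0,0,0,0,0,1],[0,0,0,0,0,0,1],[0,0,0,0,0,0,1]]}}

```text
clock: 16.9
position: [0.4993, 0.4261, 0.3402]
ee_rot: [-3.126, -0.311, -0.0]
force: [0.5, -0.9, -0.2]
width: 0.003
```

Run:
```python
from h import *
from cell import arm,cams,finder
import pickle
im=cams.get_image("scene"); save(im,"pics/p_s.png",4,(130,280,180,360))
im2=cams.get_image("top"); save(im2,"pics/p_t.png",5,(130,240,195,325))
d={"scene":im,"top":im2}; pickle.dump(d,open("p.pkl","wb"))
print(arm.observe()["clock"])
a=pickle.load(open("a.pkl","rb"))
# tube displacement vs start: template match of mouth in both views
for n,(r0,r1,c0,c1) in {"top":(158,186,206,236),"scene":(138,170,224,254)}.items():
    g=lambda z:cv2.cvtColor(z["color"],cv2.COLOR_RGB2GRAY).astype(np.float32)
    sh,resp=cv2.phaseCorrelate(g(a[n])[r0:r1,c0:c1],g(d[n])[r0:r1,c0:c1]); print(n,np.round(sh,2),round(resp,2))
t=lambda x,y:("top",np.array((150+x/3.5-.4,80+y/3.5-.4)))
s=lambda x,y:("scene",np.array((180+x/4-.4,130+y/4-.4)))
X,Y=.06,.075
tr=[((X,Y,.04),t(349,301)),((-X,Y,.04),t(374,460)),((-X,-Y,.04),t(567,423)),((X,-Y,.04),t(541,271)),((X,Y,.04),s(357,328)),((-X,Y,.04),s(264,405)),((-X,-Y,.04),s(436,480)),((X,-Y,.04),s(523,385))]
p,r=fit(d,[(b[0],q,b[1]) for q,b in tr],[.55,.17,.2])
print("tray",p,instand([p[0],p[1],0]),np.degrees(p[2]-P[2]),np.abs(r).max())
```

```text
17.0
top [0.45 0.03] 0.98
scene [0.49 0.23] 0.98
tray [0.55092306 0.17766955 0.18791905] [ 0.00139483 -0.13635485  0.        ] -0.5489480284076534 2.6620405876522852
```

View pics/p_t.png

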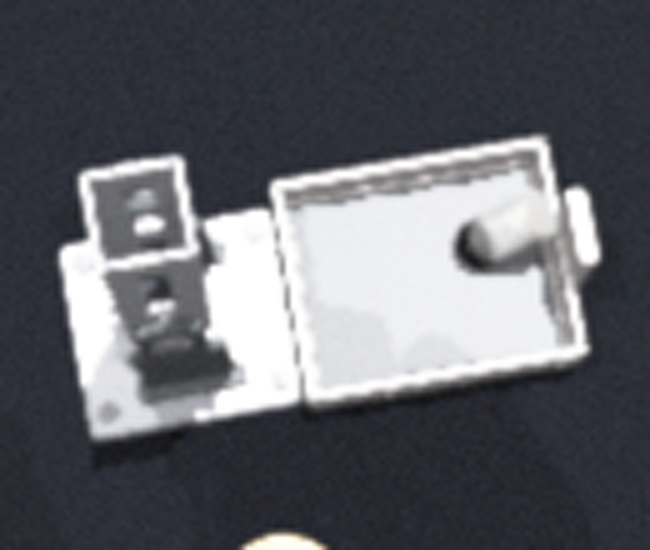

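View pics/p_s.png

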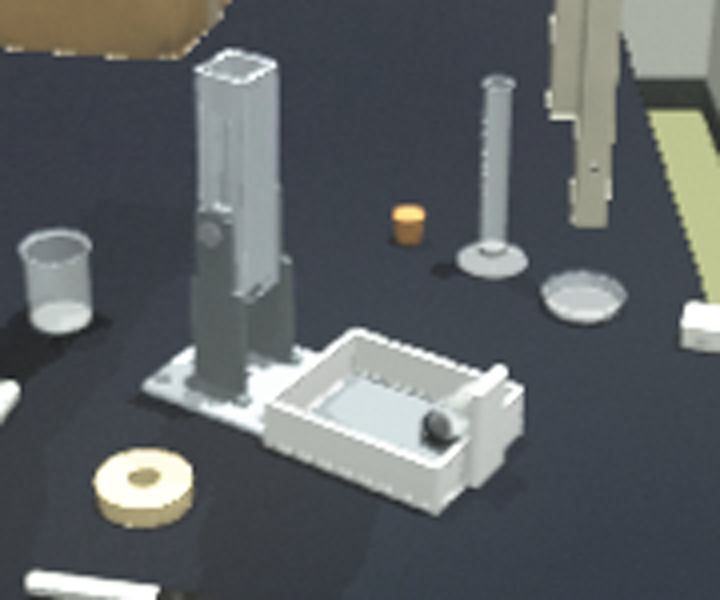

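Run:
```python
from h import *
import pickle
g_=pickle.load(open("g.pkl","rb"));p_=pickle.load(open("p.pkl","rb"))
g=lambda z:cv2.cvtColor(z["color"],cv2.COLOR_RGB2GRAY).astype(np.float32)
for n,boxes in {"top":[(162,216,246,262),(200,216,250,285),(178,205,246,260)],"scene":[(222,250,242,262),(228,258,242,290),(208,232,255,290)]}.items():
    for (a,b,c,d) in boxes:
        A=g(g_[n]);B=g(p_[n]); t=A[a:b,c:d]
        res=cv2.matchTemplate(B[a-3:b+3,c-3:d+3],t,cv2.TM_CCOEFF_NORMED)
        _,v,_,l=cv2.minMaxLoc(res); x,y=l
        f=lambda m,z,q:(m-q)/(2*(m-2*z+q)) if 0 else 0.5*(m-q)/(m-2*z+q)
        sx=f(res[y,x-1],res[y,x],res[y,x+1]); sy=f(res[y-1,x],res[y,x],res[y+1,x])
        print(n,(a,b,c,d),round(v,3),round(x-3+sx,2),round(y-3+sy,2))
A=cv2.cvtColor(np.hstack([g_["top"]["color"][155:222,200:275],p_["top"]["color"][155:222,200:275]]),cv2.COLOR_RGB2BGR)
cv2.imwrite("pics/q.png",cv2.resize(A,None,fx=5,fy=5,interpolation=cv2.INTER_NEAREST))
```

```text
top (162, 216, 246, 262) 0.997 0.0 0.01
top (200, 216, 250, 285) 0.897 -0.21 -0.22
top (178, 205, 246, 260) 0.972 -0.02 -0.01
scene (222, 250, 242, 262) 0.994 0.11 0.07
scene (228, 258, 242, 290) 0.884 0.1 -0.28
scene (208, 232, 255, 290) 0.975 0.06 -0.02
```

View pics/q.png

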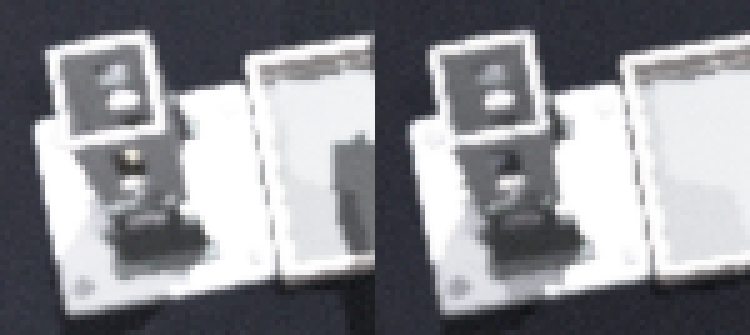

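Call:
{"method": "servo_tool", "body": {"plan": [[0,0,0,0,0,0,1],[0,0,0,0,0,0,1],[0,0,0,0,0,0,1],[0,0,0,0,0,0,1],[0,0,0,0,0,0,1],[0,0,0,0,0,0,1],[0,0,0,0,0,0,1],[0,0,0,0,0,0,1]]}}

```text
clock: 17.8
position: [0.4993, 0.4261, 0.3403]
ee_rot: [-3.126, -0.311, -0.0]
force: [-0.1, 0.1, 0.8]
width: 0.004
```

Call:
{"method": "servo_tool", "body": {"plan": [[0,0,0,0,0,0,1],[0,0,0,0,0,0,1],[0,0,0,0,0,0,1],[0,0,0,0,0,0,1],[0,0,0,0,0,0,1],[0,0,0,0,0,0,1],[0,0,0,0,0,0,1],[0,0,0,0,0,0,1]]}}

```text
clock: 18.6
position: [0.4993, 0.4261, 0.3402]
ee_rot: [-3.126, -0.311, -0.0]
force: [-0.3, -0.5, 0.2]
width: 0.005
```

Run:
```python
from h import *
from cell import arm,cams,workorder
import pickle
d={n:cams.get_image(n) for n in ("scene","top")}
a=pickle.load(open("a.pkl","rb"));p=pickle.load(open("p.pkl","rb"))
g=lambda z:cv2.cvtColor(z["color"],cv2.COLOR_RGB2GRAY).astype(np.float32)
for nm,n,(r0,r1,c0,c1),ref in [("tube","top",(158,186,206,236),a),("tube","scene",(138,170,224,254),a),("tape","scene",(238,266,200,232),a),("beaker","scene",(184,216,183,206),a),("timer","scene",(222,238,160,188),a),("tape","top",(232,266,234,268),a),("tray","top",(150,218,246,330),p),("vialtray","scene",(210,262,242,315),p)]:
    sh,resp=cv2.phaseCorrelate(g(ref[n])[r0:r1,c0:c1],g(d[n])[r0:r1,c0:c1]); print(nm,n,np.round(sh,2),round(resp,2))
s=arm.observe(); print(s["clock"],s["force"])
save(d["scene"],"pics/r_s.png",1.5)
```

```text
tube top [ 0.49 -0.02] 0.98
tube scene [0.51 0.25] 0.98
tape scene [0.01 0.09] 0.98
beaker scene [ 0.06 -0.02] 1.0
timer scene [ 0.15 -0.33] 0.83
tape top [-0.02  0.  ] 0.91
tray top [ 0.01 -0.02] 1.01
vialtray scene [0.49 0.01] 0.99
18.7 [ 0.33839921 -0.17993346 -0.46967372]
```

View pics/r_s.png

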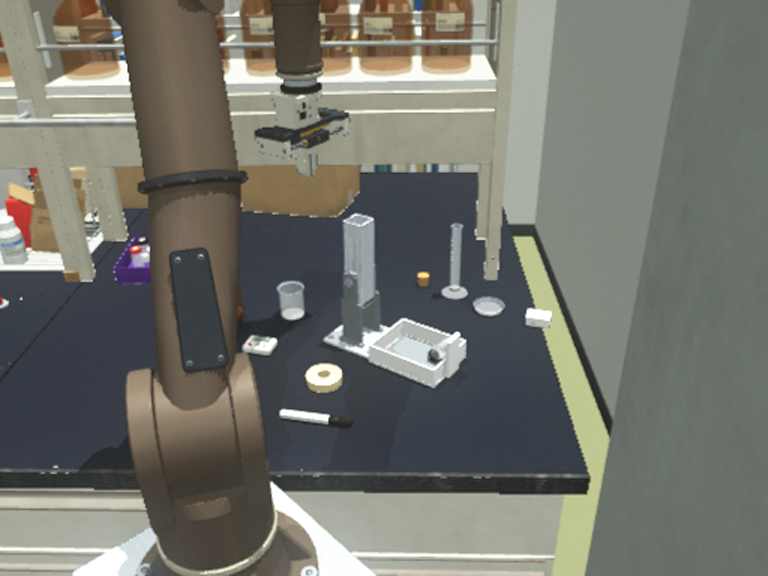

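Run:
```python
from h import *
from cell import arm,cams,workorder
import pickle
d={n:cams.get_image(n) for n in ("scene","top")}
p=pickle.load(open("p.pkl","rb"))
g=lambda z:cv2.cvtColor(z["color"],cv2.COLOR_RGB2GRAY).astype(np.float32)
for n,(r0,r1,c0,c1) in [("scene",(210,262,242,315)),("scene",(140,240,215,262)),("top",(150,218,246,330)),("top",(158,200,206,240))]:
    D=np.abs(g(d[n])-g(p[n]))[r0:r1,c0:c1]; print(n,D.max(),D.mean().round(2),(D>25).sum(),np.argwhere(D>25)[:5].tolist())
```

```text
scene 5.0 0.85 0 []
scene 59.0 1.09 10 [[58, 33], [59, 32], [59, 33], [60, 31], [60, 32]]
top 15.0 1.61 0 []
top 8.0 1.62 0 []
```

Nothing has moved in the last 2 s, so I'm handing the job in.

Run:
```python
from cell import workorder,arm
print(workorder.sign_off()); print(arm.observe()["clock"])
```

```text
the job is handed in; nothing more can be done
None
the job is handed in; nothing more can be done
```

The job is done and handed in, about 19 s into the 69 s limit. The vial is in the tray, the tray is at the foot, and the tube has swung back upright.

**What I did:** I pinched the tray by its tab and slid it along the bench. I turned it about 10° to square it with the stand and stopped when it pressed on the foot with about 9–11 N. After letting go, I pushed the tube over from behind with closed fingers, following its arc to near the stop. The vial slid out, and I backed the fingers off along the same arc.

**Last checks:**
- **Tray:** it has not moved visibly since it touched the foot. The image fit puts its centre about 1 mm off in x, 1.4 mm off in y and 0.5° off in angle, with residuals up to 2.7 px. A very small gap at one corner can't be ruled out.
- **Tube:** it has settled, with the mouth about 0.5 px (1–2 mm) from its starting picture.
- **Vial:** it lies at the tab end of the tray and is still. One check of the tray and vial area gave a 0.5 px shift, but a direct comparison of the pictures showed no change there.
- **Tape roll, beaker and timer:** the tape roll and beaker match their starting pictures within 0.1 px. The timer reads 0.36 px off with a weaker match. The arm hid the beaker and timer from the top camera, so both were checked only in the scene view.
- **Arm:** it was clear of everything, and the wrist force was about zero.

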